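# Set the block heater four clicks hotter and start it

### The arm

A 6-joint arm with a two-finger parallel gripper is mounted at the origin on the work surface. World frame = base frame: x ahead of the robot, y to its left, z up, the work surface at z = 0. Lengths are in mm, angles in degrees, forces in N, time in s.
With the tool pointing down it reaches from about 350 to 850 mm from the base axis. Payload 8.1 kg.
Tool frame: the origin (TCP) lies midway between the tips of the shut fingers; the grasp point (between the pads) lies 19 mm behind it (r.grip_depth is the distance from the TCP to the grasp point, in mm); z points along the fingers, y is the direction in which the jaws open and shut (so a half turn about z gives the same grasp; the last joint's range is limited). The gripper opens to 85 mm and grips with 20 to 120 N. Pads are 22 mm wide; open, the fingers measure 114 mm over their backs; the gripper's body (76 mm by 85 mm) begins 54 mm behind the grasp point. The pads swing forward as they close: fully open they stand 13 mm farther back than shut.
Start: joints at [70.279, 7.471, 85.268, -0, 87.261, -4.893], TCP at [153.53, 580.029, 231.292] pointing down, gripper open.
Joint ranges: [-169.43, 169.43], [-51.17, 129.36], [1.28, 143.12], [-76.62, 256.62], [0, 156.53], [-152.29, 152.29]. Speed limits (degrees/s): [136.94, 136.94, 159.86, 180, 180, 180].

### API

Orientations are given as [roll, pitch, yaw] about the fixed x, y, z axes, in that order (R = Rz(yaw) Ry(pitch) Rx(roll)).
In Python, from bench import r, imaging gives the robot as it stands.
- The arm moves only by the shell command python3 -m creep 'ROWS' [FORCE]. ROWS is text: rows parted by semicolons, each of 7 numbers parted by spaces: the shift along the tool's x, y, z in cm, then the turn, a rotation vector about the tool's x, y, z in degrees, then the finger opening in cm, from 0 to 8.54. In form: dx dy dz ax ay az gripper; .... A call has 1 to 20 rows; each row is the pose to reach, as a shift and turn from the pose measured when the call began, along the tool's axes at that moment; what a row does not reach only later rows make up. A row lasts 1/10 s, in which the tool goes at most 50 mm and 8.59 degrees, less where a joint would pass 70% of its speed; a pose out of reach is approached as far as the arm can. A call with a gripper value outside its range is refused whole. The fingers move at their own pace and stop on an object; FORCE is the grip in N (left out, the last holds). Time passes only in rows, so rows that repeat a pose let the fingers close. It gives the time, the measured TCP pose, the force and the opening at its end, in the units of the state.
- r.sense(): the state, without advancing time (a new reading comes with each control period).
- imaging.snapshot(name): name is "scene" or "top"; returns the picture (480x640x3 uint8, red, green, blue); there is no depth.
- imaging.camera_info(name): a dict with "camera_matrix" (3x3 intrinsics, pixels), "k1" (the pictures are not rectified: a ray, as slopes to the right and down, at radius r is drawn at 1 + k1 r^2 times it, then the intrinsics apply), "R" (3x3) and "t" (3): a world point X has camera coordinates R X + t. Camera axes: x right, y down, z forward; pixel columns grow to the right and rows downward; lengths in mm; the calibration is good to about 2 mm. A picture is of the moment at which its call begins. camera_info takes no time and is no camera call.
- r.hand_in(): hands the job in, once; it reports no verdict.
The state is a dict: "time": time; "joint_pos": joint angles; "qd": joint speeds; "joint_efforts": joint torques, N m; "tool_pos": TCP position; "tcp_rot": TCP orientation; "ft_force": force on the tool from outside, world axes, zero at the start; "wrist_torque": the same for the moment, N m; "finger_gap": finger opening in mm.
Only numpy, scipy, OpenCV 4.12 (cv2) and the standard library are available. Lean on these libraries where they do the work, as an engineer would, in place of code of your own. Each camera call takes 0.05 s, during which the arm holds its last target.

### The job

The oyster samples in the dry block heater need a warmer incubation. With a fingertip, without gripping or forcing it, turn the heater's click-stop temperature dial clockwise (seen from above) exactly four clicks from where it stands now, then press the round start key beside it, and leave everything else on the bench where it is.

Things in the scene. Friction and masses are not known exactly. Their poses are not given: they have to be found in the camera images.
- heater: White dry block heater, fixed on the bench, 220 mm wide (y), 270 deep (x), rear deck 87 high, tube caps to 112. Origin: centre of its underside; x runs from front to rear, z up. The front 115 mm is a panel sloping 12 degrees down to the front: normal (-0.208, 0, 0.978), 62 mm high at x = -0.135, 86 at x = -0.02. Dial at its left (+y), key at its right (-y), flat display behind the key.
- temp_dial (a joint): Dial angle, rad, 0 at the lowest setting, growing clockwise from above about the panel normal. Clicks every 30 degrees (0.524): 0 to 4.712; starts in one of the lowest four. Leaving a click takes about 3.5 N at 22 mm from the axis; resistance fades over 15 degrees, then the dial snaps ahead of the finger to the next. Pointer direction: 135 degrees minus the value, anticlockwise from heater +x.
- dial_hub (a point): Point on the dial's axis at the top of its wing grip, 23.5 mm above the panel along the normal; the dial meets the panel at heater (-0.0775, 0.048, 0.074). The dial is a black disc 56 mm across, its top 6.5 mm above the panel, with a straight upright bar (wing grip) across the whole diameter: 56 mm long, 10 wide, 17 above the disc. Ten ticks around it mark the clicks.
- dial_tip (a point): Top of the end of the wing grip that bears the white pointer line, 28 mm from dial_hub, at the same height above the panel.
- start_key (a joint): Travel of the start key, m: 0 released, 0.005 fully down along the panel normal (about 4 N); it springs back. Pressed means beyond 0.003.
- key_top (a point): Centre of the top of the start key: a round white key 26 mm across, its top 11 mm above the panel, in a black bezel 34 mm across and 4 mm high; at heater (-0.097, -0.056, 0.081), 104 mm to the right of the dial's axis.
- tube_rack: Bystander, left of the heater: loose flat green rack, 215 x 64 x 30 mm, its tubes reaching 40 mm high. Origin: centre of its underside, x along its length.
- flask: Bystander, right of the heater's rear: loose stoppered conical flask, 84 mm across the base, 150 mm high. Origin: centre of its underside.
- oyster_knife: Bystander, right of the heater's panel: loose shucking knife lying on the bench, wooden handle with a steel guard, 160 mm long, 33 mm high. Origin: under the guard end of the handle; x towards the blade.
- oyster: Bystander, in front of the heater: loose closed oyster, about 95 x 66 x 30 mm. Origin: centre of its underside.

How it is judged:
By the outcome, as a careful person would: the job done as asked, in the order asked, and still so for the second after the job is handed in, with the robot touching nothing.
It also fails if it takes over 48 s, if anything falls off the work surface, if the arm or the gripper's body presses on something with over 40 N, if the wrist force passes 120 N, or if a joint passes its speed limit or range.

## Working session

There is one attempt and no reset: what is moved stays moved. The work goes in short steps, Python scripts to look and compute and a shell command to move; the robot and the scene stay as the last step left them, time stands still between calls to the robot, and variables do not carry over. Pictures are saved under pics/ and viewed, and the job is handed in when it is done.

```bash
ls; mkdir -p pics; python3 - <<'E'
from bench import r, imaging
import cv2
for n in("scene","top"):
    cv2.imwrite(f"pics/{n}0.png",imaging.snapshot(n)[:,:,::-1]); i=imaging.camera_info(n); print(i)
print(r.sense())
E
```

```text
pics
{'camera_matrix': array([[450.69064789,   0.        , 311.01107996],
       [  0.        , 450.69064789, 236.8182848 ],
       [  0.        ,   0.        ,   1.        ]]), 'k1': -0.018374874542203014, 'R': array([[-0.66243283,  0.74889706,  0.0183287 ],
       [ 0.47095079,  0.43535483, -0.76724933],
       [-0.58257025, -0.49961923, -0.64108699]]), 't': array([ 413.65202993, -190.30903823, 1197.10102808])}
{'camera_matrix': array([[599.96238897,   0.        , 316.17887406],
       [  0.        , 599.96238897, 245.2466114 ],
       [  0.        ,   0.        ,   1.        ]]), 'k1': 0.03266633385154267, 'R': array([[ 0.00804593, -0.99974449, -0.02112385],
       [-0.99369379, -0.00563105, -0.11198635],
       [ 0.11183879,  0.02189168, -0.9934852 ]]), 't': array([ -29.9235814 ,  607.55485329, 1089.84656064])}
{'time': 0.1, 'joint_pos': array([ 7.02776268e+01,  7.51311890e+00,  8.53240225e+01, -8.52592768e-04,
        8.72628599e+01, -4.89404359e+00]), 'qd': array([-0.01856429, -0.07255545, -0.09644898, -0.07228343, -0.0724764 ,
       -0.0954516 ]), 'joint_efforts': array([ 1.85951627e-03, -5.70939982e+01, -5.01951742e+01, -2.97166230e-05,
        7.79851049e-03,  3.39513872e-05]), 'tool_pos': array([153.37409383, 579.5350867 , 230.31555453]), 'tcp_rot': array([-1.79900291e+02, -7.68299705e-03,  1.65171705e+02]), 'ft_force': array([ 0.77947963,  0.53539092, -0.02321541]), 'wrist_torque': array([ 0.04554761, -0.00030231,  0.01329495]), 'finger_gap': 85.24377533054704}
```

View pics/scene0.png

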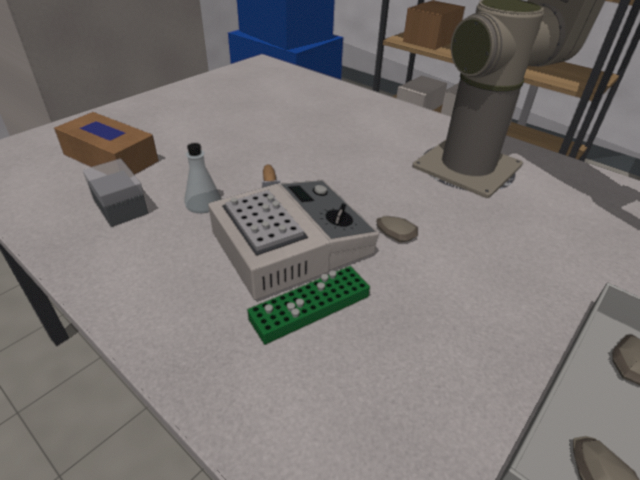

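View pics/top0.png

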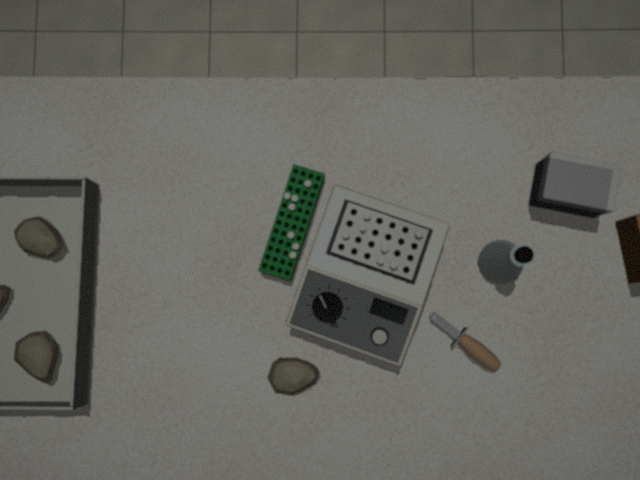

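```bash
python3 - <<'E'
import cv2,numpy as np
a=cv2.imread("pics/top0.png")[180:375,280:455]
a=cv2.convertScaleAbs(cv2.resize(a,None,fx=3.4,fy=3,interpolation=cv2.INTER_CUBIC) if 0 else cv2.resize(a,None,fx=3,fy=3,interpolation=cv2.INTER_CUBIC),alpha=1.5)
cv2.imwrite("pics/topz.png",a)
a=cv2.imread("pics/top0.png")[280:335,300:400]
cv2.imwrite("pics/topd.png",cv2.convertScaleAbs(cv2.resize(a,None,fx=8,fy=8,interpolation=cv2.INTER_CUBIC),alpha=1.8))
a=cv2.imread("pics/scene0.png")[175:250,280:380]
cv2.imwrite("pics/scened.png",cv2.convertScaleAbs(cv2.resize(a,None,fx=8,fy=8,interpolation=cv2.INTER_CUBIC),alpha=1.6))
E
```

```text
(no output)
```

View pics/topz.png

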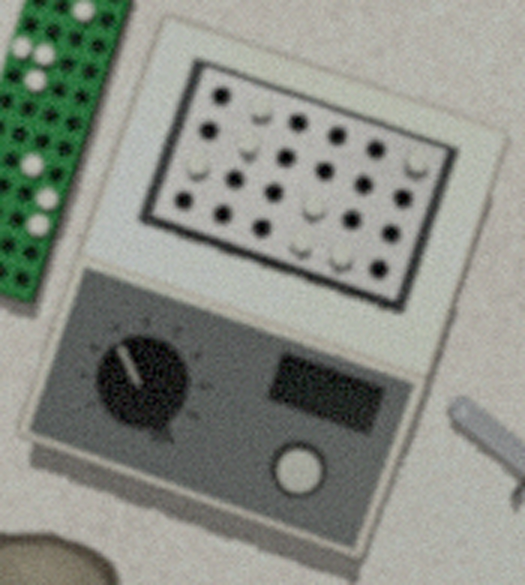

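View pics/topd.png

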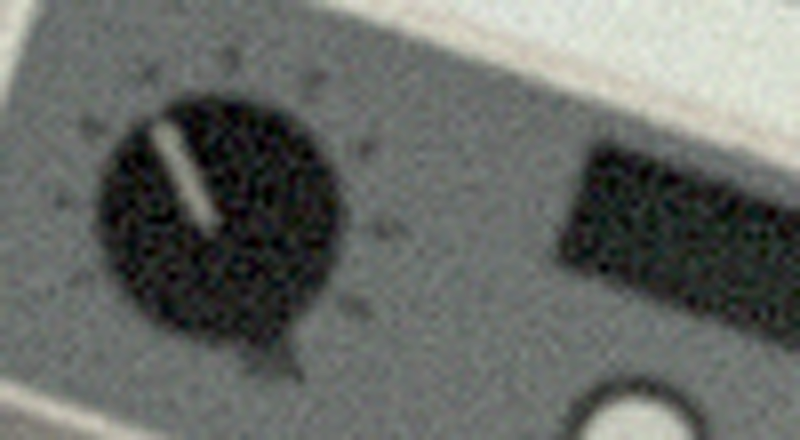

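View pics/scened.png

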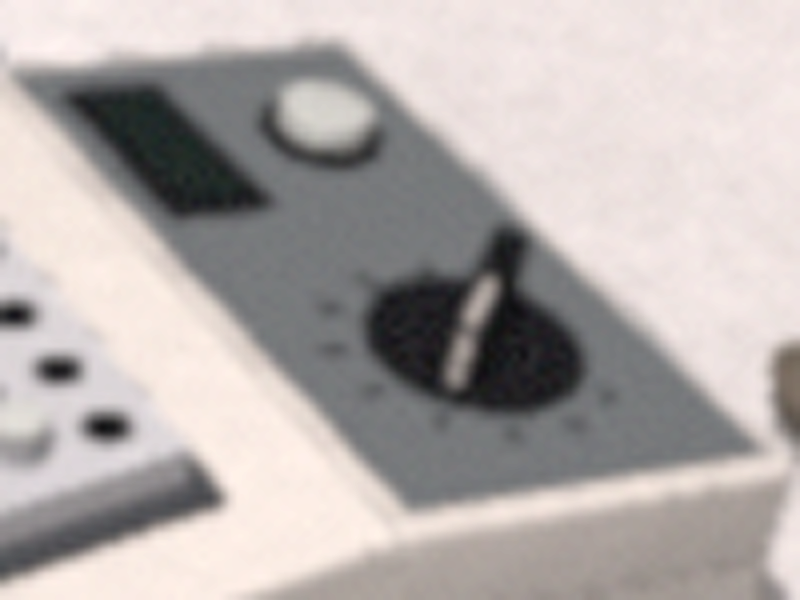

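```bash
cat > h.py <<'E'
import numpy as np,cv2
from bench import r,imaging
from scipy.spatial.transform import Rotation as Ro
def cast(n,uv,z):
    c=imaging.camera_info(n);K=c["camera_matrix"]
    p=cv2.undistortPoints(np.array([[uv]],float),K,np.array([c["k1"],0,0,0,0.]))[0,0]
    d=c["R"].T@np.array([p[0],p[1],1]); o=-c["R"].T@c["t"]
    return o+d*(z-o[2])/d[2]
def proj(n,X):
    c=imaging.camera_info(n)
    return cv2.projectPoints(np.array([X],float),cv2.Rodrigues(c["R"])[0],c["t"],c["camera_matrix"],np.array([c["k1"],0,0,0,0.]))[0][0,0]
def fit(H,W):
    H=np.array(H,float);W=np.array(W,float);h=H-H.mean(0);w=W-W.mean(0)
    a=np.arctan2((h[:,0]*w[:,1]-h[:,1]*w[:,0]).sum(),(h*w).sum())
    R=np.array([[np.cos(a),-np.sin(a)],[np.sin(a),np.cos(a)]])
    t=W.mean(0)-R@H.mean(0)
    return a,t,W-(H@R.T+t)
def z(u,v): return (280+(u+.5)/3-.5,180+(v+.5)/3-.5)
def zd(u,v): return (300+(u+.5)/8-.5,280+(v+.5)/8-.5)
def zs(u,v): return (280+(u+.5)/8-.5,175+(v+.5)/8-.5)
E
python3 - <<'E'
from h import *
img=cv2.imread("pics/top0.png")
obs=[("top",z(168,17),(135,110,87)),("top",z(508,133),(135,-110,87)),("top",z(22,432),(-135,110,62)),("top",z(357,553),(-135,-110,62)),
("top",z(299,470),(-97,-56,81)),("scene",zs(327,115),(-97,-56,81))]
H=[o[2][:2] for o in obs];W=[cast(o[0],o[1],o[2][2])[:2] for o in obs]
print(np.round(W,1))
a,t,e=fit(H,W);print(np.degrees(a),t,np.round(e,1))
a,t,e=fit(H[:5],W[:5]);print(np.degrees(a),t,np.round(e,1))
Rz=Ro.from_euler('z',a).as_matrix();T=np.r_[t,0]
n=np.array([-.208,0,.978])
hub=np.array([-77.5,48,74])+23.5*n; Hw=Rz@hub+T
print("hub",Hw,"proj",proj("top",Hw),proj("scene",Hw))
u=np.array([.978,0,.208])
for k in range(8):
    A=np.radians(135-30*k); tip=Rz@(hub+28*(np.cos(A)*u+np.sin(A)*np.array([0,1,0])))+T
    print(k,np.round(tip,1),np.round(proj("top",tip),1),np.round(proj("scene",tip),1))
print("tip seen top",zd(157,122),"scene",zs(456,388), "mid",zs(490,290))
print("key",Rz@np.array([-97,-56,81])+T)
E
```

```text
[[ 710.6  -61.2]
 [ 641.1 -263. ]
 [ 462.2   25. ]
 [ 393.  -174.7]
 [ 441.9 -139.1]
 [ 445.  -134.1]]
-19.393477335095668 [ 552.35458719 -117.65061079] [[-5.6 -2.5]
 [-2.   3.2]
 [ 0.7 -5.9]
 [ 4.5  1.9]
 [-0.3 -0.9]
 [ 2.7  4.2]]
-19.248838102820677 [ 551.79667292 -118.43011208] [[-4.9 -2.1]
 [-1.8  3.8]
 [ 1.6 -4.9]
 [ 4.9  3. ]
 [ 0.2  0.2]]
hub [489.8387479  -45.95254264  96.983     ] proj [326.44285153 308.40331821] [340.20704432 208.91126358]
0 [478.1 -20.9  92.9] [312.1 315.1] [354.  213.2]
1 [492.1 -18.1  95.5] [310.5 307. ] [350.9 216. ]
2 [505.4 -22.8  98.5] [313.2 299.3] [344.7 216.8]
3 [514.6 -33.6 101.1] [319.5 294. ] [337.2 215.5]
4 [517.2 -47.8 102.6] [327.6 292.6] [330.6 212.4]
5 [512.4 -61.5 102.6] [335.5 295.4] [326.7 208.4]
6 [501.6 -71.  101.1] [340.9 301.7] [326.5 204.6]
7 [487.6 -73.8  98.5] [342.4 309.8] [329.9 202.1]
tip seen top (319.1875, 294.8125) scene (336.5625, 223.0625) mid (340.8125, 210.8125)
key [ 441.75778544 -139.32133611   81.        ]
```

```bash
cat >> h.py <<'E'
yaw=np.radians(-19.25);T=np.array([551.8,-118.4,0])
Rz=Ro.from_euler('z',yaw).as_matrix()
n=Rz@np.array([-.2079,0,.9781]);u=Rz@np.array([.9781,0,.2079]);yy=Rz@np.array([0,1,0.])
hub=Rz@(np.array([-77.5,48,74]))+T+23.5*n
key=Rz@(np.array([-97,-56,81]))+T
def frame(ang): # tool x at panel-plane angle ang, z=-n
    A=np.radians(ang);x=np.cos(A)*u+np.sin(A)*yy;zz=-n
    return np.c_[x,np.cross(zz,x),zz]
def cur():
    s=r.sense();return s["tool_pos"],Ro.from_euler('xyz',s["tcp_rot"],degrees=True).as_matrix(),s
def row(P,R):
    p,R0,s=cur()
    print("row cm/deg",np.round(R0.T@(P-p)/10,2),np.round(Ro.from_matrix(R0.T@R).as_rotvec(degrees=True),2))
E
python3 - <<'E'
from h import *
d=Rz@np.array([-77.5,48,74])+T+6.5*n
print("disc pred",d,cast("top",zd(220,217),d[2]),cast("scene",zs(474,345),d[2]))
R=frame(135)
row(hub-R@np.array([28,26,60]),R)
print(hub-R@np.array([28,26,60]))
E
```

```text
disc pred [493.18245719 -47.08717456  80.35765   ] [492.99342357 -46.96332519  80.35765   ] [495.88605952 -43.32560772  80.35765   ]
row cm/deg [-47.13 -55.56   7.53] [ -4.39 -11.58  49.25]
[466.78686416 -78.31260363 155.965365  ]
```

```bash
sed -i 's/T=np.array(\[551.8,-118.4,0\])/T=np.array([553.1,-116.6,0])/' h.py
python3 - <<'E'
from h import *
R=frame(135)
row(hub-R@np.array([28,26,60]),R)
E
python3 -m creep '-10 -11.8 1 -1 -2.3 10 0;-20 -23.6 3 -2 -5 20 0;-30 -35.4 4 -3 -8 32 0;-46.8 -55.5 7.5 -4.4 -11.6 49.2 0;-46.8 -55.5 7.5 -4.4 -11.6 49.2 0;-46.8 -55.5 7.5 -4.4 -11.6 49.2 0;-46.8 -55.5 7.5 -4.4 -11.6 49.2 0;-46.8 -55.5 7.5 -4.4 -11.6 49.2 0;-46.8 -55.5 7.5 -4.4 -11.6 49.2 0;-46.8 -55.5 7.5 -4.4 -11.6 49.2 0;-46.8 -55.5 7.5 -4.4 -11.6 49.2 0;-46.8 -55.5 7.5 -4.4 -11.6 49.2 0;-46.8 -55.5 7.5 -4.4 -11.6 49.2 0;-46.8 -55.5 7.5 -4.4 -11.6 49.2 0;-46.8 -55.5 7.5 -4.4 -11.6 49.2 0;-46.8 -55.5 7.5 -4.4 -11.6 49.2 0;-46.8 -55.5 7.5 -4.4 -11.6 49.2 0;-46.8 -55.5 7.5 -4.4 -11.6 49.2 0;-46.8 -55.5 7.5 -4.4 -11.6 49.2 0;-46.8 -55.5 7.5 -4.4 -11.6 49.2 0'
python3 - <<'E'
from h import *
R=frame(135);print(cur()[2]);row(hub-R@np.array([28,26,-11.5]),R)
for nme in("scene","top"): cv2.imwrite(f"pics/{nme}1.png",imaging.snapshot(nme)[:,:,::-1])
E
```

```text
row cm/deg [-47.21 -55.35   7.53] [ -4.39 -11.58  49.25]
time: 2.1
tool_pos: [463.7, -75.8, 156.4]
tcp_rot: [171.4, 8.5, 115.3]
ft_force: [-0.7, -0.4, 0.1]
finger_gap: -0.3
{'time': 2.1, 'joint_pos': array([-14.8566217 , -23.34859072, 121.96212111,  -0.93969848,
        69.36324534, -40.51749483]), 'qd': array([-0.22768295,  0.04977249, -0.11977655,  0.04327258, -0.05782758,
       -0.03862861]), 'joint_efforts': array([-1.35686416e-01, -2.95475596e+01, -5.04431891e+01, -1.19211813e-01,
       -1.50245089e+00,  9.71400324e-03]), 'tool_pos': array([463.70583778, -75.82845134, 156.43525851]), 'tcp_rot': array([171.40642447,   8.48961205, 115.26043693]), 'ft_force': array([-0.70788496, -0.37133555,  0.14821429]), 'wrist_torque': array([ 0.04992786,  0.10244763, -0.020061  ]), 'finger_gap': -0.3101695400640899}
row cm/deg [-0.24  0.34  7.29] [0.07 0.01 0.15]
```

```bash
python3 - <<'E'
import cv2
a=cv2.imread("pics/scene1.png")[130:280,230:430];b=cv2.imread("pics/top1.png")[230:380,250:450]
cv2.imwrite("pics/z1.png",cv2.convertScaleAbs(cv2.resize(cv2.hconcat([a,b]),None,fx=2,fy=2,interpolation=cv2.INTER_CUBIC),alpha=1.4))
E
```

```text
(no output)
```

View pics/z1.png

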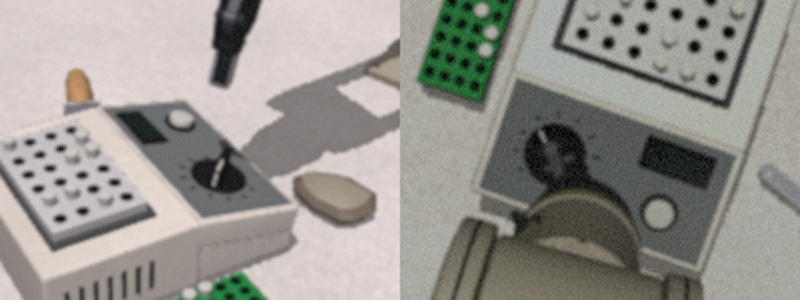

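```bash
python3 - <<'E'
from h import *
import cv2
p,R,s=cur();print(proj("scene",p))
for dx in(-11,11):
  for dy in (-14,14): print(dx,dy,proj("scene",p+R@[dx,dy,0]))
a=cv2.imread("pics/scene1.png")[130:180,310:377]
cv2.imwrite("pics/z2.png",cv2.convertScaleAbs(cv2.resize(a,None,fx=11,fy=11,interpolation=cv2.INTER_CUBIC),alpha=1.6))
E
```

```text
[338.26959194 171.65864198]
-11 -14 [334.34274711 167.33176146]
-11 14 [331.24567992 172.75318535]
11 -14 [345.12473011 170.59093706]
11 14 [342.31457968 176.116317  ]
```

View pics/z2.png

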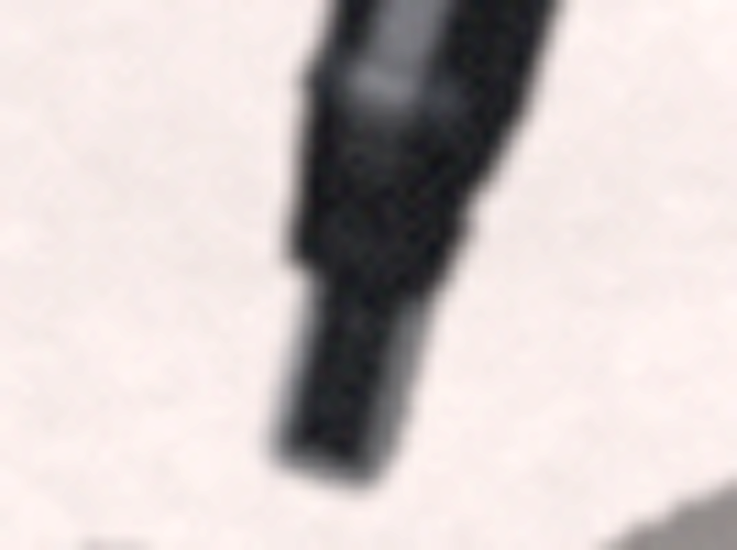

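```bash
python3 -m creep '-0.2 0.5 3 0 0 0 0;-0.2 0.5 5 0 0 0 0;-0.2 0.5 6 0 0 0 0;-0.2 0.5 6.5 0 0 0 0;-0.2 0.5 6.9 0 0 0 0;-0.2 0.5 7.2 0 0 0 0;-0.2 0.5 7.2 0 0 0 0'
python3 - <<'E'
from h import *
p,R,s=cur();print("hub in tool",R.T@(hub-p))
for nme in("scene",): cv2.imwrite(f"pics/{nme}2.png",imaging.snapshot(nme)[:,:,::-1])
a=cv2.imread("pics/scene2.png")[165:240,290:390]
cv2.imwrite("pics/z3.png",cv2.convertScaleAbs(cv2.resize(a,None,fx=8,fy=8,interpolation=cv2.INTER_CUBIC),alpha=1.6))
E
```

```text
time: 2.9
tool_pos: [483.5, -80.7, 87.4]
tcp_rot: [171.4, 8.5, 115.2]
ft_force: [-0.4, -0.5, -0.1]
finger_gap: 0.1
hub in tool [ 28.07538796  24.33758266 -10.32278023]
```

View pics/z3.png

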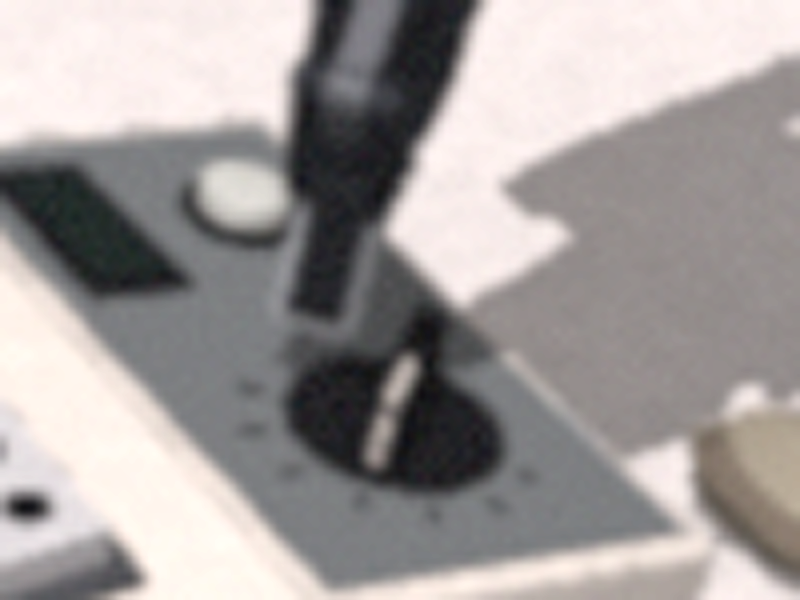

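```bash
python3 -m creep '0.4 0 0 0 0 0 0;0.8 0 0 0 0 0 0;0.9 0 0 0 0 0 0;0.9 0 0 0 0 0 0'
python3 -m creep '0.1 0 0 0 0 0 0;0.1 0 0 0 0 0 0'
python3 -m creep '0.1 0 0 0 0 0 0;0.1 0 0 0 0 0 0'
python3 -m creep '0.1 0 0 0 0 0 0;0.1 0 0 0 0 0 0'
python3 - <<'E'
from h import *
p,R,s=cur();print("hub in tool",R.T@(hub-p),"f tool",R.T@s["ft_force"])
E
```

```text
time: 3.35
tool_pos: [479.7, -72.4, 86.4]
tcp_rot: [171.4, 8.5, 115.3]
ft_force: [-0.2, -0.3, 0.7]
finger_gap: 0.4
time: 3.55
tool_pos: [479.2, -71.4, 86.2]
tcp_rot: [171.4, 8.5, 115.3]
ft_force: [0.2, 0.2, 0.1]
finger_gap: 0.0
time: 3.75
tool_pos: [478.9, -70.5, 86.1]
tcp_rot: [171.4, 8.5, 115.3]
ft_force: [0.2, -0.5, -0.5]
finger_gap: -0.1
time: 3.95
tool_pos: [478.6, -70.1, 86.1]
tcp_rot: [171.4, 8.6, 115.3]
ft_force: [1.4, -4.6, -1.7]
finger_gap: -0.3
hub in tool [16.30075843 24.22388446 -9.95249173] f tool [-4.50000422 -1.05614882  2.24021151]
```

```bash
cat > tab.py <<'E'
from h import *
import sys
p,R,s=cur();c=R.T@(hub-p)
phi=135-np.degrees(np.arctan2(R[:,0]@yy,R[:,0]@u))
e=-n@R[:,2]
print("hub in tool",c.round(1),"f tool",(R.T@s["ft_force"]).round(1),"phi",phi.round(1),"align",e.round(4),"t",s["time"], "corr rotvec to align",Ro.from_matrix(R.T@frame(135-phi)).as_rotvec(degrees=True).round(2))
cx,cy=16.2,24.2
for a in map(float,sys.argv[1:]):
    q=np.radians(a);C,S=np.cos(q),np.sin(q)
    print(a,np.round([(c[0]-cx*C+cy*S)/10,(c[1]-cy*C-cx*S)/10,(c[2]+10.3)/10],2))
E
python3 tab.py 4 8 12 16 20
```

```text
hub in tool [ 16.3  24.2 -10. ] f tool [-4.5 -1.1  2.2] phi -0.1 align 0.9999 t 3.95 corr rotvec to align [0.11 0.12 0.  ]
4.0 [ 0.18 -0.1   0.03]
8.0 [ 0.36 -0.2   0.03]
12.0 [ 0.55 -0.28  0.03]
16.0 [ 0.74 -0.35  0.03]
20.0 [ 0.94 -0.41  0.03]
```

```bash
python3 -m creep '0.09 -0.05 0 0 0 2 0;0.18 -0.1 0 0 0 4 0;0.27 -0.15 0 0 0 6 0;0.36 -0.2 0 0 0 8 0;0.45 -0.24 0 0 0 10 0;0.55 -0.28 0 0 0 12 0'; python3 tab.py
python3 -m creep '0.09 -0.05 0 0 0 2 0;0.18 -0.1 0 0 0 4 0;0.27 -0.15 0 0 0 6 0;0.36 -0.2 0 0 0 8 0'; python3 tab.py 4 8 12 16 20 24 28
```

```text
time: 4.55
tool_pos: [473.6, -66.3, 84.8]
tcp_rot: [169.8, 6.6, 103.2]
ft_force: [-0.3, 0.2, 0.3]
finger_gap: -0.1
hub in tool [ 16.1  24.3 -10. ] f tool [ 0.2 -0.2 -0.4] phi 11.9 align 0.9999 t 4.55 corr rotvec to align [0.12 0.07 0.  ]
time: 4.95
tool_pos: [470.7, -63.0, 83.9]
tcp_rot: [169.0, 5.1, 95.2]
ft_force: [0.0, -0.3, -0.7]
finger_gap: -0.1
hub in tool [ 15.7  24.4 -10.1] f tool [-0.2 -0.2  0.7] phi 20.0 align 0.9999 t 4.95 corr rotvec to align [0.11 0.02 0.  ]
4.0 [ 0.12 -0.09  0.02]
8.0 [ 0.3  -0.18  0.02]
12.0 [ 0.49 -0.26  0.02]
16.0 [ 0.68 -0.33  0.02]
20.0 [ 0.87 -0.39  0.02]
24.0 [ 1.07 -0.43  0.02]
28.0 [ 1.27 -0.46  0.02]
```

```bash
cat > look.py <<'E'
import sys
from h import *
k=sys.argv[1]
im=imaging.snapshot("scene")[:,:,::-1];cv2.imwrite(f"pics/s{k}.png",im)
cv2.imwrite(f"pics/sz{k}.png",cv2.convertScaleAbs(cv2.resize(im[165:240,290:390],None,fx=8,fy=8,interpolation=cv2.INTER_CUBIC),alpha=1.6))
E
python3 look.py 3
```

```text
(no output)
```

View pics/sz3.png

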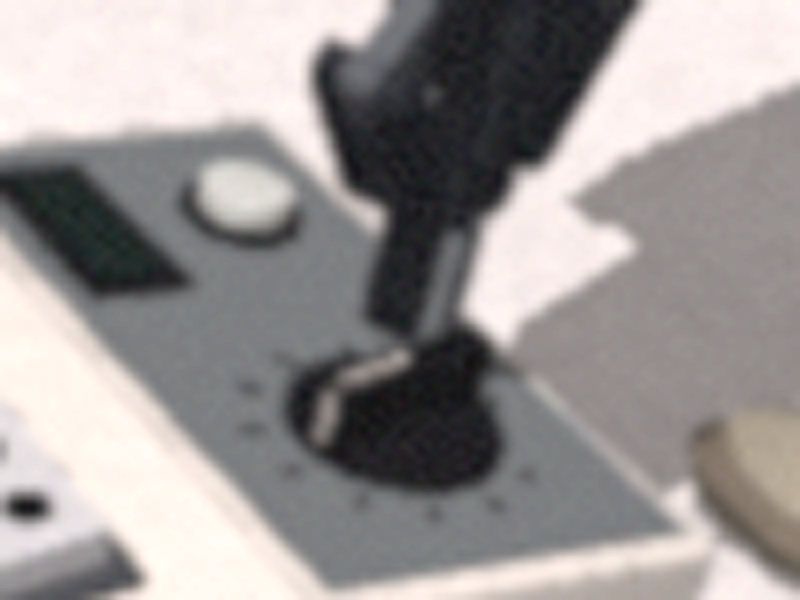

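```bash
python3 -m creep '0.12 -0.09 0.02 0 0 4 0;0.3 -0.18 0.02 0 0 8 0;0.39 -0.22 0.02 0 0 10 0;0.49 -0.26 0.02 0 0 12 0;0.58 -0.3 0.02 0 0 14 0;0.68 -0.33 0.02 0 0 16 0'; python3 tab.py
python3 -m creep '0.09 -0.05 0 0 0 2 0;0.18 -0.1 0 0 0 4 0;0.27 -0.15 0 0 0 6 0;0.36 -0.2 0 0 0 8 0'; python3 tab.py 
python3 -m creep '0.09 -0.05 0 0 0 2 0;0.18 -0.1 0 0 0 4 0'; python3 tab.py 4 8 12 16 20 24 28; python3 look.py 4
```

```text
time: 5.6
tool_pos: [467.0, -56.6, 82.5]
tcp_rot: [168.0, 1.8, 79.4]
ft_force: [-0.5, -0.6, 0.5]
finger_gap: -0.2
hub in tool [ 16.3  24.1 -10.2] f tool [-0.7 -0.3 -0.5] phi 36.2 align 0.9999 t 5.6 corr rotvec to align [ 0.13 -0.01  0.  ]
time: 6.0
tool_pos: [465.6, -52.5, 81.9]
tcp_rot: [167.9, 0.1, 71.5]
ft_force: [-0.6, -0.1, 0.2]
finger_gap: 0.1
hub in tool [ 16.   24.2 -10.2] f tool [-0.3 -0.5 -0.3] phi 44.2 align 0.9999 t 6.0 corr rotvec to align [ 0.1  -0.04  0.  ]
time: 6.2
tool_pos: [465.2, -50.2, 81.6]
tcp_rot: [167.9, -0.8, 67.6]
ft_force: [0.9, 0.6, 0.2]
finger_gap: -0.0
hub in tool [ 15.8  24.4 -10.3] f tool [ 0.9  0.6 -0.1] phi 48.3 align 0.9999 t 6.2 corr rotvec to align [ 0.07 -0.07 -0.  ]
4.0 [ 0.13 -0.09  0.  ]
8.0 [ 0.31 -0.18  0.  ]
12.0 [ 0.5  -0.27  0.  ]
16.0 [ 0.69 -0.34  0.  ]
20.0 [ 0.88 -0.39  0.  ]
24.0 [ 1.08 -0.43  0.  ]
28.0 [ 1.28 -0.46  0.  ]
```

View pics/sz4.png

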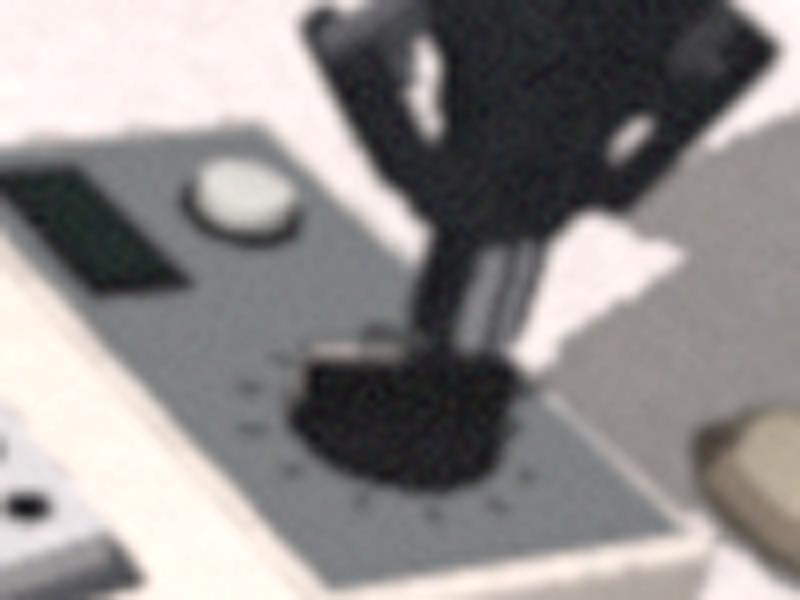

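```bash
python3 -m creep '0.13 -0.09 0 0 0 4 0;0.31 -0.18 0 0 0 8 0;0.41 -0.22 0 0 0 10 0;0.5 -0.27 0 0 0 12 0;0.59 -0.3 0 0 0 14 0;0.69 -0.34 0 0 0 16 0'; python3 tab.py
python3 -m creep '0.09 -0.05 0 0 0 2 0;0.18 -0.1 0 0 0 4 0;0.27 -0.15 0 0 0 6 0;0.36 -0.2 0 0 0 8 0'; python3 tab.py 
python3 -m creep '0.09 -0.05 0 0 0 2 0;0.18 -0.1 0 0 0 4 0'; python3 tab.py 4 8 12 16 20 24 28; python3 look.py 5
```

```text
time: 6.85
tool_pos: [464.7, -42.6, 81.0]
tcp_rot: [168.6, -4.0, 51.7]
ft_force: [-0.9, -1.5, -0.4]
finger_gap: 0.3
hub in tool [ 16.3  24.2 -10.3] f tool [-1.7  0.2  0.3] phi 64.4 align 0.9999 t 6.85 corr rotvec to align [ 0.05 -0.07 -0.  ]
time: 7.25
tool_pos: [465.3, -38.4, 80.8]
tcp_rot: [169.3, -5.6, 43.9]
ft_force: [-0.5, -0.4, 0.1]
finger_gap: 0.2
hub in tool [ 16.2  24.4 -10.4] f tool [-0.7 -0.  -0.2] phi 72.4 align 0.9999 t 7.25 corr rotvec to align [ 0.02 -0.08 -0.  ]
time: 7.45
tool_pos: [465.8, -36.3, 80.7]
tcp_rot: [169.7, -6.3, 39.9]
ft_force: [0.1, -0.5, -0.1]
finger_gap: -0.1
hub in tool [ 16.1  24.5 -10.4] f tool [-0.3  0.4  0.1] phi 76.4 align 0.9999 t 7.45 corr rotvec to align [-0.01 -0.09 -0.  ]
4.0 [ 0.16 -0.08 -0.01]
8.0 [ 0.34 -0.17 -0.01]
12.0 [ 0.53 -0.25 -0.01]
16.0 [ 0.72 -0.32 -0.01]
20.0 [ 0.92 -0.38 -0.01]
24.0 [ 1.11 -0.42 -0.01]
28.0 [ 1.32 -0.45 -0.01]
```

View pics/sz5.png

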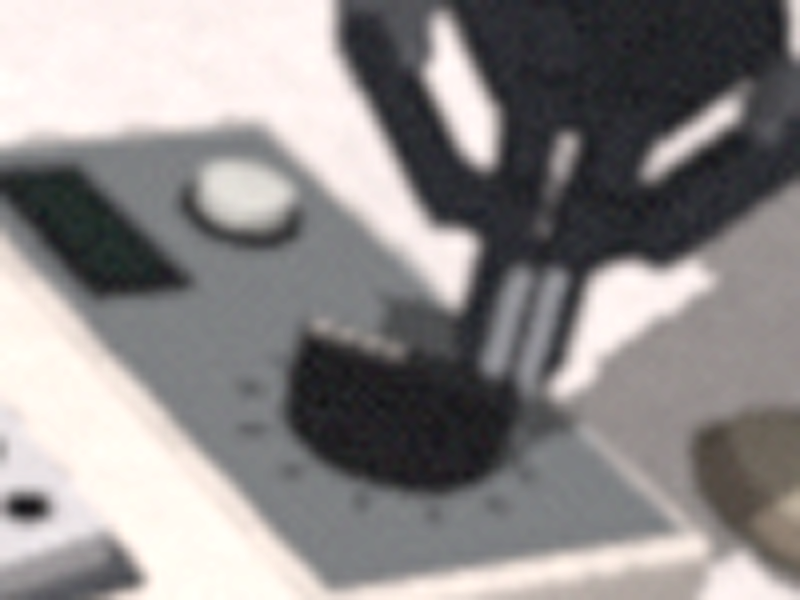

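```bash
python3 -m creep '0.16 -0.08 0 0 0 4 0;0.34 -0.17 0 0 0 8 0;0.44 -0.21 0 0 0 10 0;0.53 -0.25 0 0 0 12 0;0.62 -0.28 0 0 0 14 0;0.72 -0.32 0 0 0 16 0'; python3 tab.py
python3 -m creep '0.09 -0.05 0 0 0 2 0;0.18 -0.1 0 0 0 4 0;0.27 -0.15 0 0 0 6 0;0.36 -0.2 0 0 0 8 0'; python3 tab.py 4 8 12;python3 look.py 6
```

```text
time: 8.1
tool_pos: [469.0, -29.4, 80.7]
tcp_rot: [171.9, -8.8, 23.9]
ft_force: [-1.8, -2.6, 1.2]
finger_gap: -0.1
hub in tool [ 16.6  24.2 -10.6] f tool [-2.5  1.8 -1.4] phi 92.5 align 1.0 t 8.1 corr rotvec to align [-0.04 -0.02 -0.  ]
time: 8.5
tool_pos: [471.2, -26.1, 80.8]
tcp_rot: [173.2, -9.8, 15.8]
ft_force: [-0.4, -0.1, -0.2]
finger_gap: -0.1
hub in tool [ 16.8  24.2 -10.7] f tool [-0.4 -0.1  0.2] phi 100.5 align 1.0 t 8.5 corr rotvec to align [-0.06  0.02 -0.  ]
4.0 [ 0.23 -0.11 -0.04]
8.0 [ 0.41 -0.2  -0.04]
12.0 [ 0.6  -0.28 -0.04]
```

View pics/sz6.png

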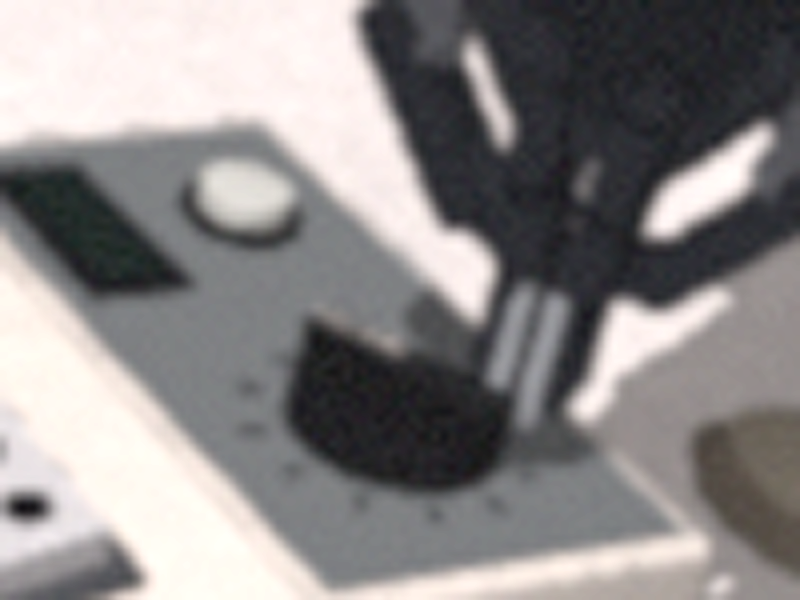

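```bash
python3 -m creep '0.1 -0.05 0 0 0 2 0;0.2 -0.1 0 0 0 4 0;0.2 -0.1 0 0 0 4 0'; python3 tab.py 4 8 12;python3 look.py 7
```

```text
time: 8.85
tool_pos: [473.1, -24.4, 81.1]
tcp_rot: [173.9, -10.3, 11.7]
ft_force: [-0.8, -1.5, 0.4]
finger_gap: -0.3
hub in tool [ 16.3  24.2 -10.7] f tool [-1.   1.3 -0.4] phi 104.6 align 1.0 t 8.85 corr rotvec to align [-0.07  0.   -0.  ]
4.0 [ 0.18 -0.1  -0.04]
8.0 [ 0.36 -0.2  -0.04]
12.0 [ 0.55 -0.28 -0.04]
```

View pics/sz7.png

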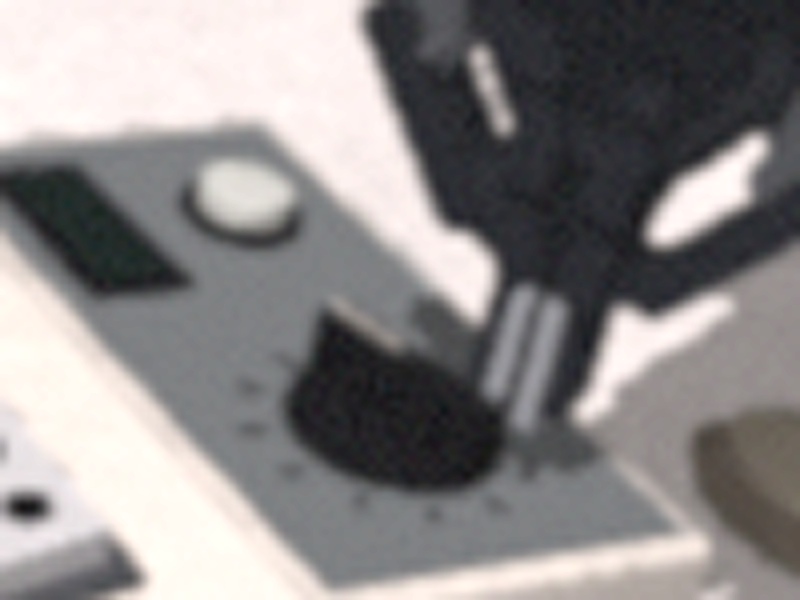

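```bash
python3 -m creep '-0.5 0 0 0 0 0 0;-1 0 0 0 0 0 0;-1.2 0 -1 0 0 0 0;-1.2 0 -3 0 0 0 0;-1.2 0 -7 0 0 0 0;-1.2 0 -7 0 0 0 0;-1.2 0 -7 0 0 0 0'; python3 look.py 8; python3 - <<'E'
from h import *
R=frame(30)
row(key-R@np.array([0,0,40]),R); print(hub,key)
E
```

```text
time: 9.6
tool_pos: [448.6, -22.3, 149.5]
tcp_rot: [173.8, -10.5, 11.8]
ft_force: [-1.0, 0.9, 0.7]
finger_gap: 0.2
row cm/deg [-3.98 10.47  3.24] [-0.05 -0.06  0.5 ]
[491.14576337 -44.12194891  96.98535   ] [ 443.06068889 -137.48899255   81.        ]
```

View pics/sz8.png

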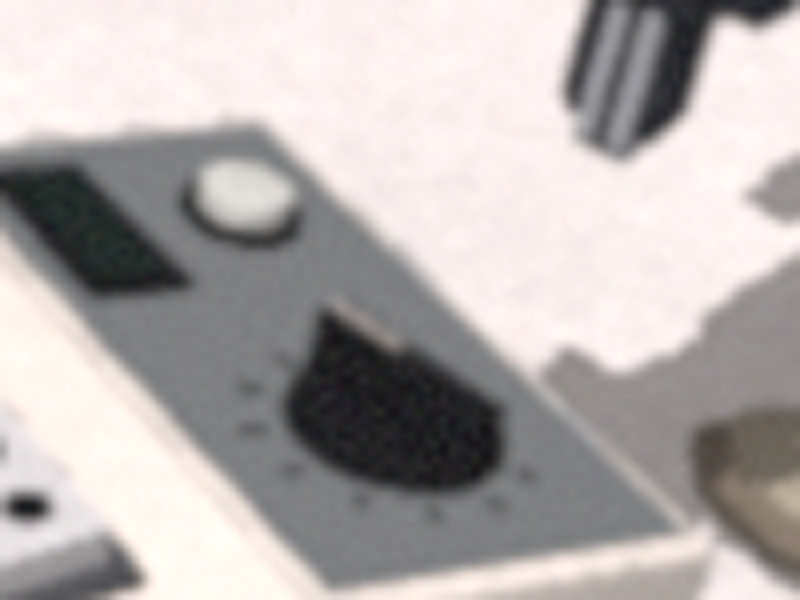

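```bash
python3 -m creep '-2 5 0 0 0 0.5 0;-4 10.5 0 0 0 0.5 0;-4 10.5 0 0 0 0.5 0;-4 10.5 2 0 0 0.5 0;-4 10.5 4.5 0 0 0.5 0;-4 10.5 5.5 0 0 0.5 0;-4 10.5 6 0 0 0.5 0;-4 10.5 6 0 0 0.5 0'; python3 look.py 9; python3 - <<'E'
from h import *
R=frame(30)
row(key,R)
a=imaging.snapshot("top")[:,:,::-1][250:370,270:430]
cv2.imwrite("pics/t9.png",cv2.convertScaleAbs(cv2.resize(a,None,fx=5,fy=5,interpolation=cv2.INTER_CUBIC),alpha=1.6))
E
```

```text
time: 10.45
tool_pos: [439.9, -136.4, 92.2]
tcp_rot: [174.1, -10.3, 11.3]
ft_force: [-0.3, -0.2, 0.1]
finger_gap: -0.3
row cm/deg [0.02 0.   1.25] [-0.07 -0.03  0.03]
```

View pics/sz9.png

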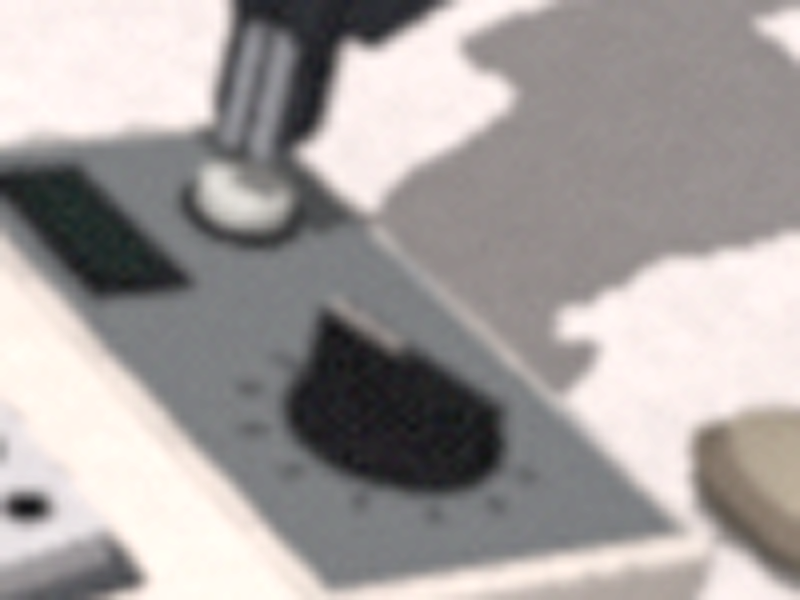

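View pics/t9.png

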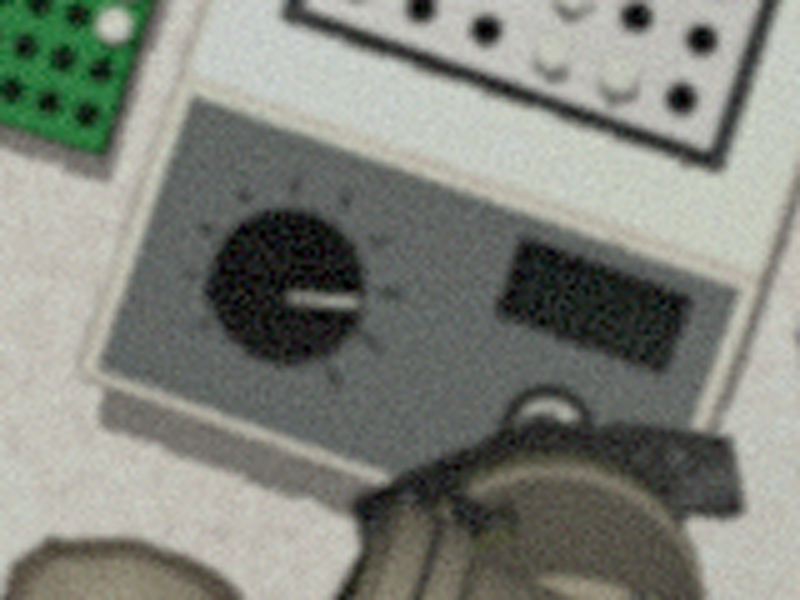

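The dial's pointer lies on the tick at (393,293), the eighth of ten with two ticks left beyond it. That is click 7, four on from click 3. Next I press the key.

```bash
python3 -m creep '0 0 0.6 0 0 0 0;0 0 1 0 0 0 0;0 0 1.2 0 0 0 0;0 0 1.3 0 0 0 0;0 0 1.4 0 0 0 0'; python3 tab.py|cut -c1-70
python3 -m creep '0 0 0.1 0 0 0 0;0 0 0.2 0 0 0 0;0 0 0.2 0 0 0 0';python3 tab.py|cut -c1-70; python3 look.py 10
```

```text
time: 11.05
tool_pos: [443.6, -137.7, 80.1]
tcp_rot: [174.0, -10.4, 11.3]
ft_force: [-1.3, 1.0, 1.9]
finger_gap: 0.5
hub in tool [ 67.  -81.4 -13.5] f tool [-0.7 -1.  -2.2] phi 105.0 alig
time: 11.35
tool_pos: [444.0, -137.8, 78.1]
tcp_rot: [174.0, -10.4, 11.3]
ft_force: [-1.9, 0.7, 3.0]
finger_gap: -0.1
hub in tool [ 67.  -81.4 -15.5] f tool [-1.2 -0.8 -3.3] phi 105.0 alig
```

View pics/sz10.png

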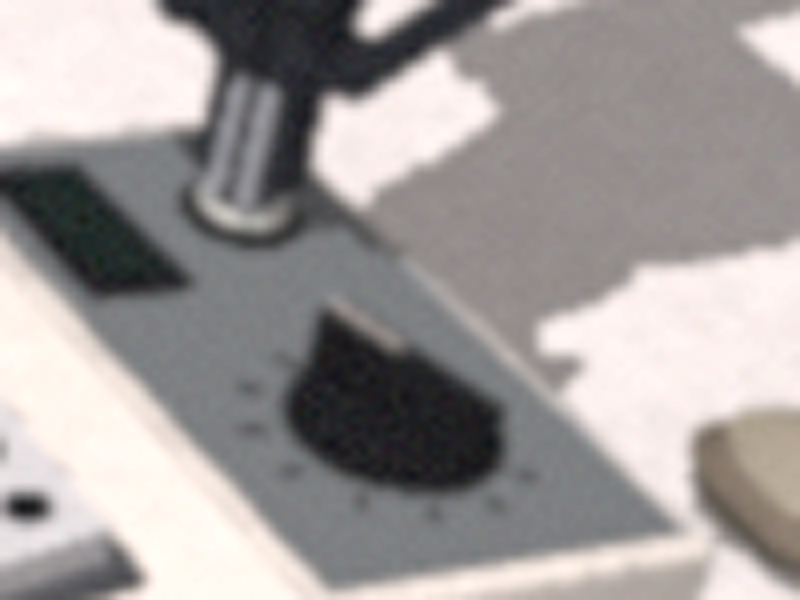

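```bash
for i in 1; do python3 -m creep '0 0 0.1 0 0 0 0;0 0 0.1 0 0 0 0'; python3 tab.py|cut -c1-70; python3 -m creep '0 0 0.1 0 0 0 0;0 0 0.1 0 0 0 0'; python3 tab.py|cut -c1-70; python3 -m creep '0 0 0.1 0 0 0 0;0 0 0.1 0 0 0 0'; python3 tab.py|cut -c1-70;done
```

```text
time: 11.6
tool_pos: [444.2, -137.9, 77.2]
tcp_rot: [174.0, -10.4, 11.3]
ft_force: [-1.6, 0.6, 3.9]
finger_gap: -0.3
hub in tool [ 67.  -81.5 -16.4] f tool [-0.7 -0.5 -4.2] phi 105.0 alig
time: 11.8
tool_pos: [444.4, -138.0, 76.7]
tcp_rot: [174.0, -10.4, 11.3]
ft_force: [-5.8, 2.8, 9.4]
finger_gap: -0.1
hub in tool [ 66.9 -81.5 -17. ] f tool [ -3.3  -2.8 -10.6] phi 105.0 a
time: 12.0
tool_pos: [444.5, -138.0, 76.6]
tcp_rot: [174.0, -10.4, 11.4]
ft_force: [-11.2, 4.9, 15.9]
finger_gap: 0.1
hub in tool [ 66.8 -81.6 -17.1] f tool [ -7.   -5.2 -18.1] phi 104.9 a
```

The force jumped from about 4 N to 18 N, so the key is at its stop. Lifting off.

```bash
python3 -m creep '0 0 -0.5 0 0 0 0;0 0 -1.5 0 0 0 0;0 0 -5 0 0 0 0;0 0 -9 0 0 0 0;0 0 -12 0 0 0 0;0 0 -12 0 0 0 0;0 0 -12 0 0 0 0'; python3 look.py 11; python3 - <<'E'
from h import *
a=imaging.snapshot("top")[:,:,::-1]; cv2.imwrite("pics/t11.png",cv2.convertScaleAbs(a,alpha=1.5))
E
```

```text
time: 12.7
tool_pos: [421.5, -130.3, 195.2]
tcp_rot: [173.9, -10.5, 11.4]
ft_force: [0.2, 0.2, -1.0]
finger_gap: 0.2
```

View pics/sz11.png

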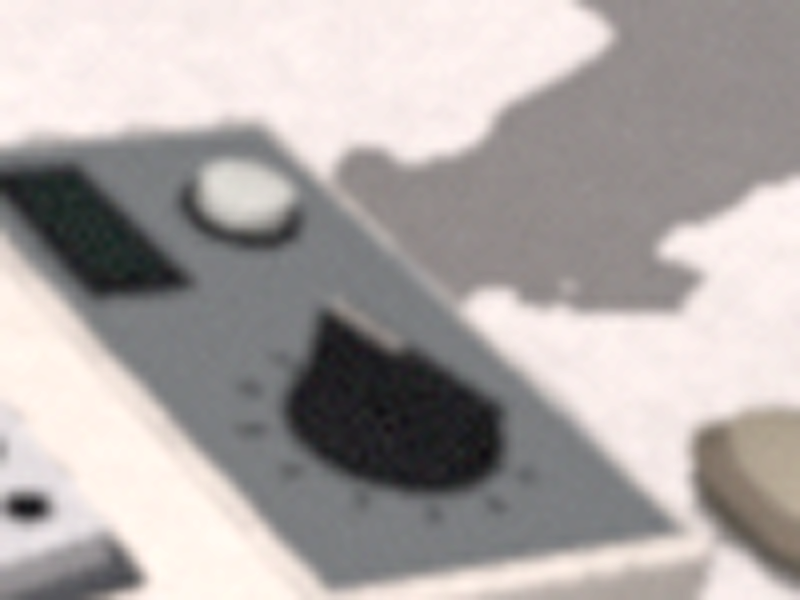

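View pics/t11.png

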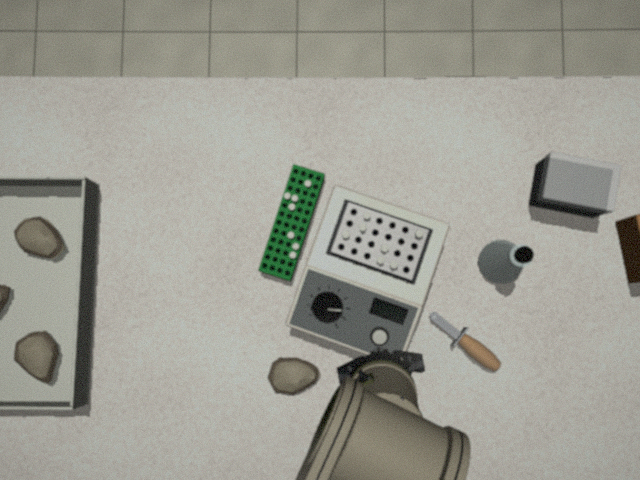

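The key at (379,337) has sprung back and the dial still points to click 7. The rack, flask, knife and oyster are at their original pixels, and the robot is clear of everything.

```bash
python3 -c "
from bench import r
print(r.hand_in())"
```

```text
the job is handed in; nothing more can be done
None
```

I turned the dial clockwise from click 3 to click 7, four clicks, pushing the side of its wing grip with the shut fingertips. I then pressed the start key until the force rose from about 4 N to 18 N, which means it was fully down. I lifted clear and handed in at about 12.8 s on the robot's clock.

- **Dial:** both cameras show the pointer at rest on click 7, with two ticks left beyond it.
- **Key:** it sprang back after the press.
- **Bystanders:** the rack, flask, knife and oyster show no visible change of position.
- **Disagreement:** the two cameras placed the heater about 3–5 mm apart. I used the midpoint, and touching the wing grip confirmed it to within about 0.5 mm along the push direction.

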